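Clamp a capped bottle for its seal test until the force tab pops

TASK

Put the capped bottle for its seal test into the clamp: stand it fully down in the white nest of the shuttle and push the shuttle by its black post fully home under the spindle. Then wind the crank clockwise until the red tab pops out of the grey force capsule and stop there, because tightening more than a quarter turn past the pop would crack the glass. Leave the bottle clamped and do not disturb the open bottles and the beaker.

Things in the scene. Friction and masses are not known exactly. Their poses are not given: they have to be found in the camera images.
- bottle: clear glass bottle with a black screw cap, alone in front of the scale (the only loose capped bottle), 79 mm tall, about 75 g; round body 32 mm in diameter up to 50 mm above its base, shoulder above that, cap 23 mm in diameter. Origin: centre of its base; z up. Grasp it round the body from above, about 40 mm above its base.
- clamp: screw clamp fixed to the worktop: blue base (x -185 to +60 mm, 132 mm wide, 14 mm thick), two columns, blue bridge 44 mm deep in x, 136 mm wide, 195 to 217 mm above the worktop, nuts at its ends to 231 mm. Origin: on the vertical spindle's axis at worktop height; x points from the loading side towards the spindle (away from the robot). The crank sweeps 43 mm round the axis, 220 to 285 mm up.
- shuttle (a joint): travel of the aluminium shuttle along the clamp's x axis between its two rails, m: 0 fully out, nest 100 mm in front of the spindle axis; 0.100 fully home at its stop, nest on the spindle axis. Slides with 1.5 N of friction and stays where it is left.
- nest (a point): centre of the floor of the round pocket in the white nest block on the shuttle: bore 36 mm in diameter, 12 mm deep, 2 mm chamfer at its mouth; the floor is 25 mm above the worktop; the block is 64 mm (x) by 56 mm (y) and its top is 37 mm above the worktop. Moves with the shuttle.
- push_post (a point): centre of the top of the upright black push post (18 mm in diameter, top 61 mm above the worktop, its foot 21 mm above the worktop) on the shuttle's front end, 75 mm in front of the nest's centre. Moves with the shuttle.
- crosshead: aluminium crosshead on the columns, hung on the spindle, with the grey force capsule (46 x 40 x 34 mm) beneath it. Origin: on the spindle axis at the capsule's top, 163 mm above the worktop when the crank reads 0; axes as the clamp's. The screw lowers it by 5 mm for each turn of the crank clockwise.
- foot: round pressure foot, 28 mm in diameter with a black rubber face, on a spring under the capsule. Origin: centre of its lower face, 109 mm above the worktop when the crank reads 0 and nothing is under it (the cap of a bottle in the nest is at 104 mm). Pressed, it yields upward into the capsule, some 6 N for each mm after the first 6 N, until the capsule trips.
- trip_pin (a point): the trip pin inside the capsule, hidden from view. It rises in the capsule with the foot and lets the tab go when the foot has yielded some 1.5 to 5.5 mm; how much depends on how the capsule is set that day, which cannot be seen nor read well enough from measured positions: only the tab tells.
- tab (a joint): how far the bright red tab (20 mm wide, 8 mm thick) stands out of the front of the grey capsule towards the robot, m: 0 in (flush); it snaps to 0.014 when the set force is reached (somewhere from 15 to 40 N) and stays out. It may creep up to 2 mm just before.
- tab_tip (a point): centre of the red tab's front face, 27 mm in front of the spindle axis when in, 41 mm when out; about 149 mm above the worktop when the crank reads 0.
- crank (a joint): turn of crank and spindle, rad; grows clockwise seen from above, which lowers the foot 5 mm a turn. At 0 the crank arm points along the clamp's -x (to the loading side). Starts within half a turn either way of 0 and needs about 1.2 to 3 turns to the pop. Stays wherever it is left; turns with about 0.045 N m unloaded, more as the foot presses.
- crank_grip (a point): grip point on the axis of the upright black crank grip, a round sleeve 17 mm thick and 34 mm tall that spins freely on its pin, 34 mm from the spindle axis; 12 mm below the sleeve's top, 24 mm above the crank arm, 268 mm above the worktop when the crank reads 0. Can be pinched from above and led round in a circle without turning the hand; it goes down with the spindle.
- open_bottle_a: clear open bottle without cap, 33 mm in diameter, 78 mm tall, to the right in front of the scale; leave it alone. Origin: centre of its base.
- open_bottle_b: clear open bottle without cap, 33 mm in diameter, 78 mm tall, behind the scale; leave it alone. Origin: centre of its base.
- beaker: small glass beaker, 42 mm in diameter, 50 mm tall, to the left of the clamp; leave it alone. Origin: centre of its base.
Not all that is in view belongs to the job. Leave any blue or turquoise look-alike of the bottle alone.

How it is judged:
On the way, in this order (a step that is already met when the one before it is completed fails the run):
1. the capped bottle stands fully down in the nest (horizontal distance between bottle and nest below 0.004 m and z of bottle in the frame of nest below 0.003 m and angle between bottle's own z axis and vertical below 0.1 rad), for 0.2 s.
2. the shuttle is fully home with the bottle in its nest (all of step 1 and value of joint shuttle above 0.0975 m), for 0.2 s.
3. the tab has popped out with the foot pressing on the bottle's cap (value of joint tab above 0.01 m and contact force between foot and bottle above 12 N and value of joint shuttle above 0.0975 m), for 0.2 s.
At the end, for the whole second after the job is handed in: The bottle stands upright (within 0.1 rad) in the nest, its base within 3 mm of the floor's height and 4 mm of its centre; the shuttle is within 2.5 mm of its stop; the tab is out by more than 10 mm and the foot presses on the bottle with more than 12 N (all of step 1 and all of step 3); the robot touches nothing.
It fails at once if the screw is tightened further than about a quarter turn (1.25 mm) past the point where the tab pops (z of trip_pin in the frame of crosshead above -0.0086 m).
It fails at once if the tab is let out without the bottle being clamped under the foot (value of joint tab above 0.005 m and contact force between foot and bottle below 6 N).
It fails at once if the bottle is tipped (angle between bottle's own z axis and vertical above 0.6 rad).
It fails at once if an open bottle or the beaker is pushed aside by more than 30 mm or tipped (distance of any of open_bottle_a, open_bottle_b, beaker from where it was at the start of the episode above 0.03 m or angle between any of open_bottle_a, open_bottle_b, beaker's own z axis and vertical above 0.3 rad).
It also fails if it takes over 69 s, if anything falls off the work surface, if the arm or the gripper's body presses on something with over 40 N, if the wrist force passes 120 N, or if a joint passes its speed limit or range.

ROBOT

A 6-joint arm with a two-finger parallel gripper is mounted at the origin on a cart in front of the work surface, level with it; the furniture and walls round the work are solid. World frame = base frame: x ahead of the robot, y to its left, z up, the work surface at z = 0. Lengths are in m, angles in rad, forces in N, time in s.
With the tool pointing down it reaches from about 0.35 to 0.975 m from the base axis. Payload 4.9 kg.
Tool frame: the origin (TCP) lies on the centre line of the jaws, within the pads' length; the fingertips stand ahead of it and the grasp point (between the pads) is the TCP (manip.tip_extent is the z of the fingertips in the tool frame, in m); z points along the fingers, y is the line along which they close (so a half turn about z gives the same grasp; the last joint's range is limited). The gripper opens to 85 mm and grips with 20 to 120 N. Pads are 22 mm wide; open, the fingers measure 114 mm over their backs; the gripper's body (76 mm by 85 mm) begins 54 mm behind the grasp point. The pads swing forward as they close: fully open they stand 13 mm farther back than shut.
Start: joints at [1.13, 0.053, 1.613, -0, 1.476, -0.119], TCP at [0.198, 0.593, 0.25] pointing down, gripper open.
Joint ranges: [-3.01, 3.01], [-1.01, 2.22], [0.06, 2.58], [-1.02, 4.17], [0.09, 2.62], [-3.14, 3.14]. Speed limits (rad/s): [2.57, 2.57, 3.14, 3.14, 3.14, 3.14].

INTERFACE

Orientations are given as a unit quaternion [w, x, y, z].
In Python, from plant import manip gives the robot as it stands. The module is installed in compiled form; this text tells all that it offers.
- The arm moves only by the shell command python3 -m crank 'ROWS'. ROWS is a JSON list of rows, 1 to 5 of them, each of 7 numbers: the opening from 0.0 (shut) to 1.0 (fully open), then dx, dy, dz in m, then a rotation vector rx, ry, rz in rad; each row shifts and turns the commanded pose from where the row before left it, along the tool's axes as they then stand; what a row does not reach is not made up. A row lasts 1/8 s, in which the tool goes at most 0.0625 m and 0.188 rad, less where a joint would pass 70% of its speed; a pose out of reach is approached as far as the arm can. The fingers move at their own pace and stop on an object; the grip force is fixed at half the most. Time passes only in rows, so rows that do not move let the fingers close. It prints the time, the measured TCP pose, the force, the opening and the grip force at its end.
- manip.state(): the state, without advancing time (a new reading comes with each control period).
- manip.grab_frame(name): name is "side" or "top" or "wrist"; returns (picture, depth): 384x512x3 uint8, red, green, blue; 384x512 float32, m along the optical axis (not along the pixel's ray), 0 where there is no reading.
- manip.camera_params(name): a dict with "intrinsics" (3x3 intrinsics, pixels), "k1" (the pictures are not rectified: a ray, as slopes to the right and down, at radius r is drawn at 1 + k1 r^2 times it, then the intrinsics apply), "xyz" and "orientation" of the camera in the world. Camera axes: x right, y down, z forward; pixel columns grow to the right and rows downward; lengths in m; the calibration is good to about 2 mm. A picture is of the moment at which its call begins: read the wrist's pose just before it. camera_params takes no time and is no camera call; for the wrist camera it gives the pose at the moment of the call.
- manip.job_done(): hands the job in; it is judged then, once.
Trained networks look in the newest picture that a camera, given by its name, has taken for a name from the list of things; names that differ only in an ending like _2 or _b are one class to them, and where a whole thing is asked for, a point or a joint stands for the part that bears it (a point fixed in the world has none). Each returns a list of dicts, best first, with "conf" (0 to 1); they miss things now and then, are a little off and sometimes report something else, mostly with a low value. They report only what shows in the picture. A call takes as long as a camera call. They do not tell look-alikes from the thing itself.
- manip.look_for(camera, query): "extent" ([left, top, right, bottom] in pixels, round what is visible of it).
- manip.outline_of(camera, query): "region" (384x512 bool, what is visible of it) and "extent" ([left, top, right, bottom] in pixels, round what is visible of it).
- manip.mark_of(camera, query): "centre" ([row, column] in pixels: a listed point, or the origin of a listed thing).
The state is a dict: "time": time; "joint_pos": joint angles; "joint_vel": joint speeds; "joint_efforts": joint torques, N m; "tool_pos": TCP position; "tool_rot": TCP orientation; "contact_force": force on the tool from outside, world axes, zero at the start; "ft_torque": the same for the moment, N m; "gripper_width": opening from 0.0 (shut) to 1.0 (fully open); "grasp_force": force on a finger pad.
Only numpy, scipy, OpenCV 4.12 (cv2) and the standard library are available. Lean on these libraries where they do the work, as an engineer would, in place of code of your own. Each camera call takes 0.05 s, during which the arm holds its last target. There are 200 camera calls.

## Working session

There is one attempt and no reset: what is moved stays moved. The work goes in short steps, Python scripts to look and compute and a shell command to move; the robot and the scene stay as the last step left them, time stands still between calls to the robot, and variables do not carry over. Pictures are saved under pics/ and viewed, at most 10 in all, crops included, and the job is handed in when it is done.

```bash
mkdir -p pics; cat > h.py <<'E'
import numpy as np, cv2, json
from scipy.spatial.transform import Rotation as R
from plant import manip
def rot(q): return R.from_quat([q[1],q[2],q[3],q[0]])
def ray(p,row,col):
    K=np.array(p["intrinsics"]); k=p["k1"]
    d=np.array([(col-K[0,2])/K[0,0],(row-K[1,2])/K[1,1]]); u=d.copy()
    for _ in range(20): u=d/(1+k*(u@u))
    return rot(p["orientation"]).apply([u[0],u[1],1.0])
def at_z(p,row,col,z):
    r=ray(p,row,col); c=np.array(p["xyz"]); return c+r*(z-c[2])/r[2]
def at_d(p,row,col,d): return np.array(p["xyz"])+ray(p,row,col)*d
def proj(p,X):
    K=np.array(p["intrinsics"]); v=rot(p["orientation"]).inv().apply(np.array(X)-p["xyz"])
    u=v[:2]/v[2]; u=u*(1+p["k1"]*(u@u)); return K[1,1]*u[1]+K[1,2],K[0,0]*u[0]+K[0,2]
def save(im,n): cv2.imwrite("pics/"+n,im[:,:,::-1])
def st():
    s=manip.state(); print("t",round(s["time"],2),"p",np.round(s["tool_pos"],4),"q",np.round(s["tool_rot"],4),"F",np.round(s["contact_force"],1),"w",round(s["gripper_width"],3),"g",round(s["grasp_force"],1)); return s
E
python3 - <<'E'
from h import *
s=st(); print(manip.tip_extent)
print(np.round(rot(s["tool_rot"]).as_matrix(),3))
ims=[]
for c in("side","top"):
    im,d=manip.grab_frame(c); p=manip.camera_params(c); save(im,c+"0.png"); print(c,p["xyz"])
    for n,z in(("bottle",0),("nest",.025),("push_post",.061),("crank_grip",.268),("clamp",0),("open_bottle_a",0),("beaker",0),("tab_tip",.149),("crosshead",.163)):
        for m in manip.mark_of(c,n)[:3]:
            r,k=m["centre"]; print(n,round(m["conf"],2),np.round([r,k]),np.round(at_z(p,r,k,z),4))
E
```

```text
t 0.0 p [0.1974 0.5924 0.249 ] q [-3.000e-04  1.602e-01  9.871e-01 -1.000e-03] F [-0.1  0.4  0.1] w 0.997 g 0.0
0.019
[[-0.949  0.316 -0.001]
 [ 0.316  0.949 -0.002]
 [ 0.    -0.002 -1.   ]]
side [ 0.22283769 -0.70223243  0.91826275]
bottle 0.81 [313. 220.] [ 0.3843 -0.2104  0.    ]
bottle 0.78 [301. 245.] [ 0.46   -0.2077  0.    ]
bottle 0.71 [284. 213.] [ 0.401  -0.1217 -0.    ]
nest 0.62 [199. 214.] [0.5286 0.1752 0.025 ]
push_post 0.64 [201. 197.] [0.4631 0.1537 0.061 ]
crank_grip 0.38 [128. 220.] [0.5812 0.2201 0.268 ]
clamp 0.74 [189. 235.] [0.6259 0.2144 0.    ]
open_bottle_a 0.8 [354. 266.] [ 0.4442 -0.3603  0.    ]
open_bottle_a 0.73 [217. 316.] [ 0.8114 -0.0313  0.    ]
open_bottle_a 0.24 [201. 195.] [0.4723 0.2174 0.    ]
beaker 0.42 [167. 178.] [0.4813 0.4254 0.    ]
crosshead 0.62 [156. 234.] [0.6187 0.1984 0.163 ]
top [0.40043201 0.02113609 1.54577045]
bottle 0.56 [240. 320.] [ 0.4016 -0.2768  0.    ]
bottle 0.53 [224. 303.] [ 0.4712 -0.2074  0.    ]
bottle 0.43 [235. 284.] [ 0.4249 -0.1276  0.    ]
nest 0.57 [211. 213.] [0.5276 0.1737 0.025 ]
push_post 0.87 [227. 219.] [0.4559 0.1474 0.061 ]
crank_grip 0.47 [191. 199.] [0.5766 0.2019 0.268 ]
clamp 0.78 [195. 207.] [0.5973 0.2028 0.    ]
open_bottle_a 0.74 [190. 198.] [0.6201 0.2443 0.    ]
open_bottle_a 0.58 [233. 335.] [ 0.4316 -0.3455  0.    ]
open_bottle_a 0.54 [147. 260.] [ 0.8075 -0.029   0.    ]
beaker 0.41 [223. 157.] [0.4755 0.4198 0.    ]
crosshead 0.61 [187. 202.] [0.6082 0.2038 0.163 ]
```

```bash
python3 - <<'E'
import cv2
a=cv2.imread("pics/side0.png")[90:384,130:390]
cv2.imwrite("pics/side0c.png",cv2.resize(a,None,fx=2,fy=2,interpolation=cv2.INTER_CUBIC))
E
```

```text
(no output)
```

View pics/side0c.png

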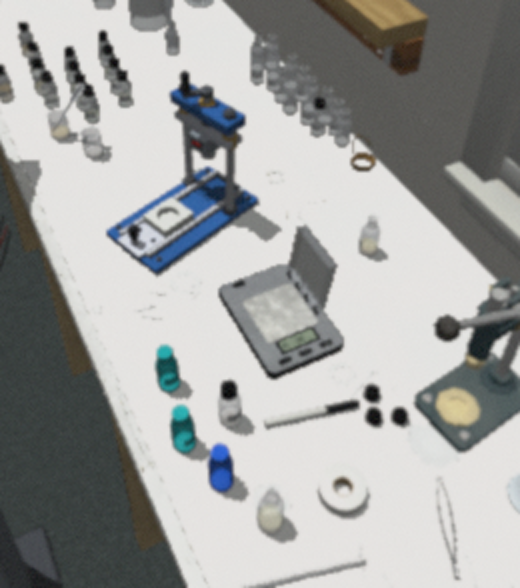

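View pics/top0.png

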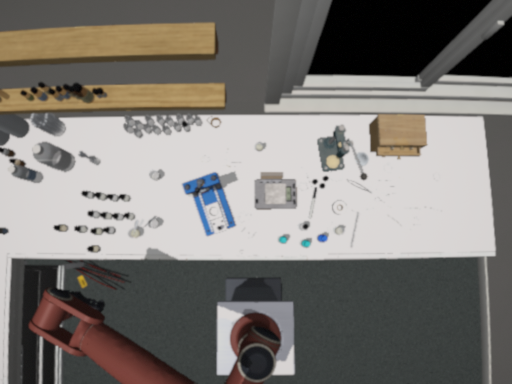

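Side crop: black-capped bottle at crop (229,403), with turquoise and blue look-alikes around it. The clamp is at (185,210), its post at (133,235), and the crank grip at (185,78). Moving to the bottle at height.

```bash
for i in 1; do python3 -m crank '[[1,-0.036,-0.048,0,0,0,0],[1,-0.036,-0.048,0,0,0,0],[1,-0.036,-0.048,0,0,0,0],[0.7,-0.036,-0.048,0,0,0,0],[0.7,-0.036,-0.048,0,0,0,0]]'; done
python3 - <<'E'
from h import *
s=st(); p=manip.camera_params("wrist"); print(p["xyz"],rot(s["tool_rot"]).inv().apply(np.array(p["xyz"])-s["tool_pos"]), rot(s["tool_rot"]).inv().apply(ray(p,192,256)))
im,d=manip.grab_frame("wrist"); save(im,"w1.png")
for n,z in(("nest",.025),("push_post",.061),("crank_grip",.268),("clamp",0),("tab_tip",.149)):
    for m in manip.mark_of("wrist",n)[:2]:
        r,k=m["centre"]; print(n,round(m["conf"],2),np.round([r,k]),np.round(at_z(p,r,k,z),4))
E
```

```text
time: 1.62
tool_pos: [0.2927, 0.3066, 0.2505]
tool_rot: [0.0, 0.16, 0.987, 0.0]
contact_force: [0.8, 0.5, 1.2]
gripper_width: 0.7
grasp_force: 0.0
t 1.62 p [0.2927 0.3066 0.2505] q [4.000e-04 1.598e-01 9.871e-01 3.000e-04] F [0.8 0.5 1.2] w 0.7 g 0.0
[0.21352786 0.33324846 0.37497292] [ 0.08346646  0.00034307 -0.12453682] [-0.31599799 -0.00575029  0.94880418]
nest 0.79 [333. 226.] [0.53   0.1753 0.025 ]
push_post 0.63 [317. 186.] [0.4543 0.1496 0.061 ]
clamp 0.81 [356. 262.] [ 0.6229  0.206  -0.    ]
tab_tip 0.48 [252. 375.] [0.3727 0.3923 0.149 ]
```

```bash
python3 -m crank '[[0.7,-0.036,-0.048,0,0,0,0],[0.7,-0.036,-0.048,0,0,0,0],[0.7,-0.036,-0.048,0,0,0,0],[0.7,-0.036,-0.048,0,0,0,0],[0.7,-0.036,-0.048,0,0,0,0]]' | head -2;  python3 -m crank '[[0.7,-0.036,-0.048,0,0,0,0],[0.7,-0.036,-0.048,0.02,0,0,0],[0.7,-0.02,-0.048,0.02,0,0,0],[0.7,0,-0.04,0.02,0,0,0],[0.7,0,0,0,0,0,0]]' | head -2
python3 - <<'E'
from h import *
s=st(); p=manip.camera_params("wrist")
im,d=manip.grab_frame("wrist"); save(im,"w2.png")
for m in manip.mark_of("wrist","bottle")[:4]:
        r,k=m["centre"]; print(round(m["conf"],2),np.round([r,k]),np.round(at_z(p,r,k,0),4))
# cap: dark pixels with height ~0.079
g=im.max(2)
for m in manip.outline_of("wrist","bottle")[:4]:
    reg=m["region"]&(g<70); print(m["conf"],np.round(m["extent"]),reg.sum())
    if reg.sum()>80:
        rr,cc=np.nonzero(reg); P=np.array([at_d(p,a,b,d[a,b]) for a,b in zip(rr,cc) if d[a,b]>0]); P=P[P[:,2]>.074]
        print(len(P),np.median(P,0),(P.min(0)+P.max(0))/2)
E
```

```text
time: 2.55
tool_pos: [0.3882, 0.0232, 0.2507]
time: 3.18
tool_pos: [0.4156, -0.1795, 0.1882]
t 3.17 p [ 0.4156 -0.1795  0.1882] q [-0.0023  0.161   0.987   0.001 ] F [0.2 0.5 0.5] w 0.699 g 0.0
0.93 [150. 310.] [ 0.4069 -0.1153  0.    ]
0.86 [164. 225.] [ 0.3917 -0.2091  0.    ]
0.8 [200. 175.] [ 0.4131 -0.2798  0.    ]
0.62 [219. 249.] [ 0.4633 -0.2053  0.    ]
0.93 [196. 148. 237. 197.] 201
83 [ 0.38610904 -0.20707968  0.07793793] [ 0.38888029 -0.20940907  0.0776218 ]
0.77 [234. 205. 265. 262.] 573
480 [ 0.45815875 -0.20385586  0.07926896] [ 0.45937514 -0.20406385  0.07770561]
0.74 [296. 135. 339. 179.] 172
28 [ 0.39756003 -0.12288026  0.07572882] [ 0.4022754  -0.11774504  0.07618141]
0.59 [137. 187. 187. 238.] 167
55 [ 0.40402962 -0.27265035  0.07628786] [ 0.40976138 -0.27634024  0.07757616]
```

View pics/w2.png

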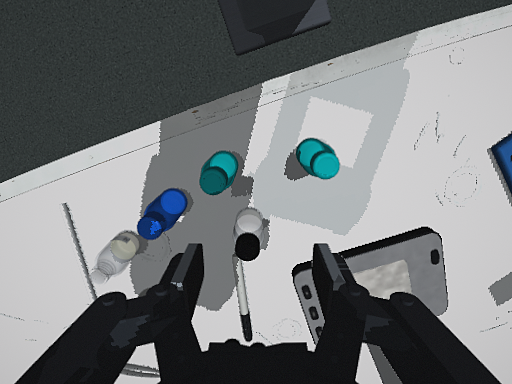

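The capped bottle's base is at (row 221, col 249) and its cap at (247,245), between the fingers. The scale's corner at (268,293) may be near the right finger, so I'm checking that.

```bash
python3 -m crank '[[0.7,-0.026,-0.005,0.02,0,0,0],[0.7,-0.025,-0.0045,0.02,0,0,0],[0.7,0,0,0,0,0,0]]' | head -2
python3 - <<'E'
from h import *
s=st(); p=manip.camera_params("wrist")
im,d=manip.grab_frame("wrist"); save(im,"w3.png")
T=rot(s["tool_rot"])
g=im.max(2)
rr,cc=np.nonzero((d>0.1)); rr,cc=rr[::3],cc[::3]
P=np.array([at_d(p,a,b,d[a,b]) for a,b in zip(rr,cc)]); L=T.inv().apply(P-s["tool_pos"]); 
m=(P[:,2]>.012)&(P[:,2]<.1)&(abs(L[:,1])<.09)&(abs(L[:,0])<.05)
for y0 in np.arange(-.09,.09,.01):
    k=m&(L[:,1]>=y0)&(L[:,1]<y0+.01)
    if k.sum()>3: print(round(y0,2),k.sum(),np.round([L[k,0].min(),L[k,0].max(),np.percentile(P[k,2],90)],3))
k=m&(P[:,2]>.073)&(abs(L[:,1])<.02)&(g[rr,cc]<70); Q=P[k]; print("cap",len(Q),Q.min(0),Q.max(0),np.round(L[k].min(0),4),np.round(L[k].max(0),4))
E
```

```text
time: 3.7
tool_pos: [0.4624, -0.203, 0.1497]
t 3.7 p [ 0.4624 -0.203   0.1497] q [-1.100e-03  1.588e-01  9.873e-01  6.000e-04] F [-0.5  0.3  0.3] w 0.696 g 0.0
-0.09 286 [0.008 0.039 0.08 ]
-0.08 254 [0.011 0.036 0.068]
-0.02 95 [-0.047  0.015  0.079]
-0.01 240 [-0.009  0.017  0.08 ]
-0.0 195 [-0.009  0.017  0.08 ]
0.01 36 [-0.005  0.011  0.057]
cap 256 [ 0.44801738 -0.21532409  0.07330474] [ 0.47106451 -0.19294039  0.08128838] [-0.009  -0.0135  0.0684] [0.0138 0.0087 0.0764]
```

```bash
python3 -m crank '[[0.7,0.002,-0.002,0.04,0,0,0],[0.7,0,0,0.04,0,0,0],[0.7,0,0,0.029,0,0,0],[0.7,0,0,0,0,0,0],[0.2,0,0,0,0,0,0]]' ; python3 -m crank '[[0.2,0,0,0,0,0,0],[0.2,0,0,0,0,0,0],[0.2,0,0,0,0,0,0]]'
```

```text
time: 4.38
tool_pos: [0.4603, -0.206, 0.0438]
tool_rot: [0.002, 0.16, 0.987, -0.001]
contact_force: [-0.3, -0.4, 0.3]
gripper_width: 0.504
grasp_force: 0.0
time: 4.75
tool_pos: [0.4608, -0.2063, 0.0443]
tool_rot: [0.002, 0.16, 0.987, -0.0]
contact_force: [-0.5, 2.9, 7.3]
gripper_width: 0.352
grasp_force: 59.4
```

```bash
python3 -m crank '[[0.2,0,0,-0.04,0,0,0],[0.2,0,0,-0.04,0,0,-0.161],[0.2,0,0,-0.04,0,0,-0.161],[0.2,0,0,-0.04,0,0,-0.161],[0.2,0,0,0,0,0,-0.161]]' 
python3 - <<'E'
from h import *
s=st(); T=rot(s["tool_rot"]); print(T.inv().apply(np.array([.529,.1745,.2])-s["tool_pos"]))
E
```

```text
time: 5.38
tool_pos: [0.4613, -0.2072, 0.2074]
tool_rot: [0.004, -0.163, 0.987, -0.003]
contact_force: [-0.4, -0.4, -2.1]
gripper_width: 0.352
grasp_force: 59.5
t 5.38 p [ 0.4613 -0.2072  0.2074] q [ 0.0037 -0.163   0.9866 -0.0035] F [-0.4 -0.4 -2.1] w 0.352 g 59.5
[-0.18685751  0.33967347  0.00585325]
```

```bash
python3 -m crank '[[0.2,-0.025,0.05,0,0,0,0],[0.2,-0.03,0.05,0,0,0,0],[0.2,-0.03,0.05,0,0,0,0],[0.2,-0.03,0.05,0,0,0,0],[0.2,-0.03,0.05,0,0,0,0]]' |head -2;python3 -m crank '[[0.2,-0.01,0.02,0,0,0,0],[0.2,0,0,0,0,0,0]]' |head -2
cat > look.py <<'E'
from h import *
import sys
def pts(p,im,d,z0,z1,c,r):
    rr,cc=np.nonzero(d>0.05)
    P=np.array([at_d(p,a,b,d[a,b]) for a,b in zip(rr,cc)])
    k=(P[:,2]>z0)&(P[:,2]<z1)&(np.hypot(P[:,0]-c[0],P[:,1]-c[1])<r); return P[k],rr[k],cc[k]
s=st(); p=manip.camera_params("wrist")
im,d=manip.grab_frame("wrist"); save(im,sys.argv[1])
for n,z in(("nest",.025),("push_post",.061),("crank_grip",.268),("clamp",0),("tab_tip",.149),("bottle",.163)):
    for m in manip.mark_of("wrist",n)[:2]:
        r,k=m["centre"]; print(n,round(m["conf"],2),np.round([r,k]),np.round(at_z(p,r,k,z),4))
E
python3 look.py w4.png
python3 - <<'E'
from look import *
E
```

```text
time: 6.0
tool_pos: [0.5179, 0.0792, 0.2028]
time: 6.25
tool_pos: [0.5208, 0.1008, 0.2023]
t 6.25 p [0.5208 0.1008 0.2023] q [ 6.000e-04 -1.619e-01  9.868e-01 -2.000e-04] F [0.6 0.2 0.1] w 0.353 g 59.5
nest 0.86 [202. 316.] [0.5278 0.1727 0.025 ]
push_post 0.84 [136. 325.] [0.4549 0.144  0.061 ]
clamp 0.92 [266. 310.] [0.6199 0.2069 0.    ]
bottle 0.87 [235. 260.] [0.5198 0.1025 0.163 ]
bottle 0.76 [ 5. 92.] [ 0.4242 -0.0218  0.163 ]
t 6.6 p [0.5206 0.0985 0.2017] q [ 1.000e-04 -1.596e-01  9.872e-01 -1.000e-04] F [-0.2 -0.7 -0.6] w 0.357 g 59.5Traceback (most recent call last):
  File "<stdin>", line 1, in <module>
  File "look.py", line 8, in <module>
    im,d=manip.grab_frame("wrist"); save(im,sys.argv[1])
                                            ~~~~~~~~^^^
IndexError: list index out of range
```

View pics/w4.png

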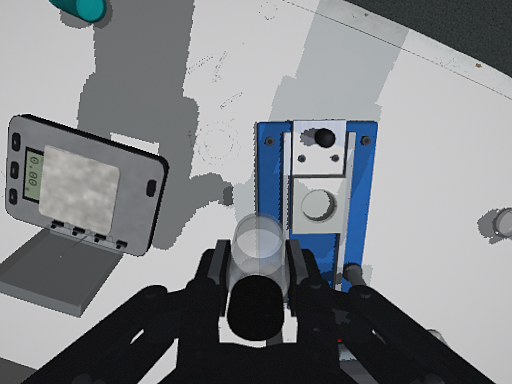

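Pocket centre is at about (205,318) and post top at (138,325), with the bottle upright in the jaws. Next I'm refining the pocket position from depth.

```bash
python3 - <<'E'
from h import *
s=st(); p=manip.camera_params("wrist"); im,d=manip.grab_frame("wrist")
rr,cc=np.mgrid[100:260,260:390]; rr=rr.ravel();cc=cc.ravel()
P=np.array([at_d(p,a,b,d[a,b]) for a,b in zip(rr,cc)])
yaw=np.radians(18.5); 
k=(abs(P[:,2]-.037)<.003)&(np.hypot(P[:,0]-.528,P[:,1]-.174)<.05)
print(k.sum(),np.median(P[k],0)); 
(c,sz,a)=cv2.minAreaRect((P[k][:,:2]*1000).astype(np.float32)); print("block",c,sz,a)
f=(abs(P[:,2]-.025)<.003)&(np.hypot(P[:,0]-.528,P[:,1]-.174)<.022); print("floor",f.sum(),P[f].mean(0),(P[f].min(0)+P[f].max(0))/2)
# hole from block top mask: minEnclosing of nontop pixels inside
m=np.zeros(im.shape[:2],np.uint8); m[rr[k],cc[k]]=255
cn,_=cv2.findContours(m,cv2.RETR_CCOMP,cv2.CHAIN_APPROX_NONE)
for q in cn:
    if len(q)>40:
        (x,y),r=cv2.minEnclosingCircle(q); print("contour",len(q),x,y,r,at_z(p,y,x,.037))
t=(P[:,2]>.055)&(P[:,2]<.066)&(np.hypot(P[:,0]-.457,P[:,1]-.148)<.02); print("post",t.sum(),np.median(P[t],0),(P[t].min(0)+P[t].max(0))/2)
E
```

```text
t 6.65 p [0.5206 0.0987 0.2016] q [ 1.000e-04 -1.597e-01  9.872e-01 -1.000e-04] F [-0.3  0.1  0.1] w 0.352 g 59.5
2130 [0.5247068  0.17103968 0.03771308]
block (527.3751220703125, 172.23678588867188) (65.05815124511719, 55.94094467163086) 19.59909439086914
floor 690 [0.52863077 0.17427853 0.02584463] [0.52853684 0.17425935 0.02554803]
contour 213 320.5 205.5 38.91667556762695 [0.52597641 0.17199567 0.037     ]
contour 92 320.1216125488281 205.95945739746094 17.592018127441406 [0.52659775 0.17180923 0.037     ]
post 255 [0.4569112  0.14617252 0.06008857] [0.45709339 0.14719544 0.05920944]
```

```bash
python3 -m crank '[[0.2,-0.015,0.035,0,0,0,0],[0.2,-0.015,0.0335,0.02,0,0,0],[0.2,0,0,0.04,0,0,0],[0.2,0,0,0.04,0,0,0],[0.2,0,0,0,0,0,0]]' |head -2
python3 look.py w5.png
```

```text
time: 7.32
tool_pos: [0.5244, 0.1732, 0.0976]
t 7.33 p [0.5244 0.1732 0.0976] q [-4.200e-03 -1.603e-01  9.871e-01 -1.000e-04] F [-0.1 -0.5  0.4] w 0.357 g 59.6
nest 0.68 [217. 253.] [0.5267 0.1707 0.025 ]
push_post 0.66 [119. 250.] [0.4573 0.1463 0.061 ]
bottle 0.88 [235. 259.] [0.4744 0.1569 0.163 ]
```

View pics/w5.png

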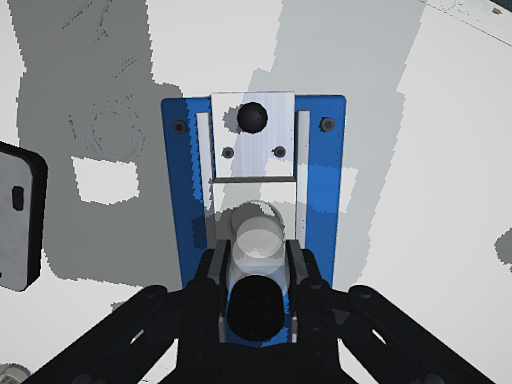

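Nest rim spans about cols 230-284, with its front edge at (201,257). The bottle base is centred at (235,259), just above the pocket. Computing the offset between them.

```bash
python3 - <<'E'
from h import *
s=st(); p=manip.camera_params("wrist"); im,d=manip.grab_frame("wrist")
T=rot(s["tool_rot"])
for n,z in(("bottle",s["tool_pos"][2]-.0443),("nest",.025)):
    for m in manip.mark_of("wrist",n)[:1]:
        r,k=m["centre"]; X=at_z(p,r,k,z); print(n,np.round([r,k]),X,T.inv().apply(X-s["tool_pos"]))
for c in("side","top"):
    manip.grab_frame(c); p=manip.camera_params(c)
    for n,z in(("bottle",.0533),("nest",.025)):
        for m in manip.mark_of(c,n)[:4]:
            r,k=m["centre"]; X=at_z(p,r,k,z)
            if abs(X[0]-.527)<.04 and abs(X[1]-.173)<.04: print(c,n,round(m["conf"],2),X)
E
```

```text
t 7.67 p [0.5287 0.1741 0.1036] q [ 0.0017 -0.1603  0.9871  0.    ] F [-0.6  0.7 -0.5] w 0.357 g 59.6
bottle [236. 261.] [0.53099365 0.17737361 0.05933074] [-0.00310553  0.0024232   0.04430975]
side bottle 0.66 [0.53604688 0.18902186 0.0533    ]
side nest 0.67 [0.52536406 0.18168156 0.025     ]
top nest 0.41 [0.52378112 0.17155186 0.025     ]
```

```bash
python3 - <<'E'
from h import *
s=st(); p=manip.camera_params("wrist"); im,d=manip.grab_frame("wrist"); T=rot(s["tool_rot"])
save(cv2.resize(im[170:290,190:330],None,fx=5,fy=5,interpolation=cv2.INTER_CUBIC),"w6c.png")
rr,cc=np.mgrid[90:250,200:310]; rr=rr.ravel();cc=cc.ravel(); g=d[rr,cc]>0.05; rr,cc=rr[g],cc[g]
L=np.array([T.inv().apply(at_d(p,a,b,d[a,b])-s["tool_pos"]) for a,b in zip(rr,cc)])
z=s["tool_pos"][2]-L[:,2]
k=(abs(z-.037)<.003)
print(k.sum(),L[k].min(0),L[k].max(0))
for x0 in np.arange(.0,.035,.004):
    j=k&(abs(L[:,0]-x0)<.002); y=np.sort(L[j,1])
    if len(y)>5: i=np.argmax(np.diff(y)); print(round(x0,3),np.round([y[0],y[i],y[i+1],y[-1]],4))
for r,c,zz in((201,257,.037),(119,251,.061)): print(T.inv().apply(at_z(p,r,c,zz)-s["tool_pos"]))
E
```

```text
t 8.12 p [0.5273 0.174  0.1015] q [-0.     -0.1604  0.987   0.    ] F [ 0.2  0.7 -1.2] w 0.356 g 59.6
3188 [-0.01912065 -0.02997767  0.06166632] [0.03315899 0.02668738 0.06747636]
0.0 [-0.0295 -0.0193  0.0161  0.0261]
0.004 [-0.0295 -0.0189  0.016   0.0259]
0.008 [-0.0295 -0.0173  0.0145  0.0265]
0.012 [-0.0299 -0.0145  0.0109  0.0263]
0.016 [-0.0297 -0.0081  0.0052  0.0262]
0.02 [-0.0299 -0.0197 -0.019   0.026 ]
0.024 [-0.03    0.0003  0.001   0.0258]
0.028 [-0.0298 -0.001  -0.0004  0.0257]
0.032 [-0.0296  0.0003  0.001   0.0257]
[ 0.01385763 -0.00037543  0.06450602]
[ 0.07141782 -0.00362953  0.04050863]
```

View pics/w6c.png

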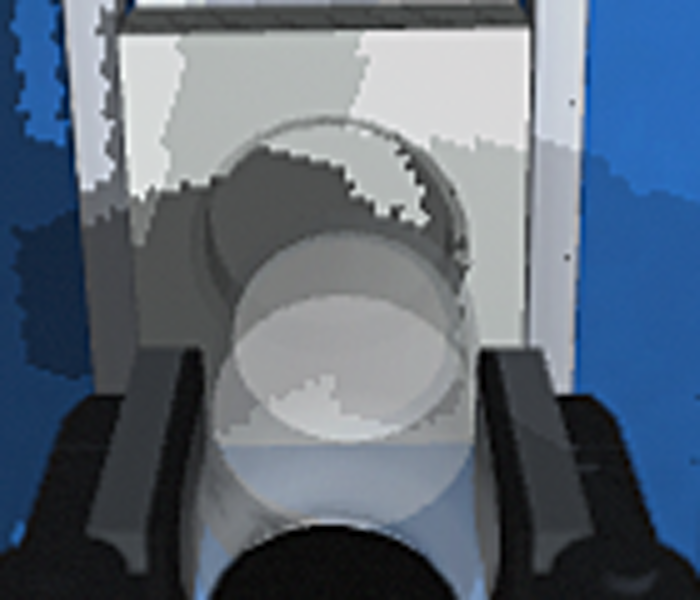

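Bottle base is at about crop (345,343) and the pocket rim at crop cols 207-468. The bottle sits about 2-3 mm towards +y of the pocket, so I'll correct that and lower.

```bash
python3 -m crank '[[0.2,0.001,-0.0025,0.01,0,0,0],[0.2,0,0,0.009,0,0,0],[0.2,0,0,0.004,0,0,0],[0.2,0,0,0.004,0,0,0],[0.2,0,0,0,0,0,0]]'
```

```text
time: 8.8
tool_pos: [0.527, 0.1713, 0.0741]
tool_rot: [-0.0, -0.16, 0.987, -0.0]
contact_force: [0.3, 0.2, -0.5]
gripper_width: 0.355
grasp_force: 59.6
```

```bash
python3 -m crank '[[0.2,0,0,0.002,0,0,0],[0.2,0,0,0.002,0,0,0],[0.2,0,0,0.0015,0,0,0],[0.2,0,0,0,0,0,0]]'
```

```text
time: 9.3
tool_pos: [0.5274, 0.1713, 0.0694]
tool_rot: [0.0, -0.16, 0.987, 0.0]
contact_force: [-0.7, -0.1, 1.3]
gripper_width: 0.352
grasp_force: 59.8
```

```bash
python3 -m crank '[[0.2,0,0,0.001,0,0,0],[0.2,0,0,0,0,0,0]]' | sed -n '2p;4p';  python3 -m crank '[[0.6,0,0,0,0,0,0],[0.6,0,0,0,0,0,0],[0.6,0,0,-0.01,0,0,0],[0.6,0,0,-0.05,0,0,0],[0.6,0,0,-0.04,0,0,0]]'
python3 - <<'E'
from h import *
s=st(); p=manip.camera_params("wrist"); im,d=manip.grab_frame("wrist"); save(im,"w7.png")
for n,z in(("bottle",.025),("nest",.025),("push_post",.061)):
    for m in manip.mark_of("wrist",n)[:2]:
        r,k=m["centre"]; print(n,round(m["conf"],2),np.round([r,k]),at_z(p,r,k,z))
rr,cc=np.mgrid[60:384:1,200:310]; rr=rr.ravel();cc=cc.ravel()
P=np.array([at_d(p,a,b,d[a,b]) for a,b in zip(rr,cc)])
k=(P[:,2]>.097)&(P[:,2]<.112)&(np.hypot(P[:,0]-.527,P[:,1]-.172)<.02); print("cap",k.sum(),np.median(P[k],0),(P[k].min(0)+P[k].max(0))/2)
E
```

```text
tool_pos: [0.5281, 0.1716, 0.0693]
contact_force: [-0.9, 0.0, 5.0]
time: 10.18
tool_pos: [0.5274, 0.1713, 0.1701]
tool_rot: [0.001, -0.16, 0.987, -0.0]
contact_force: [-0.0, 1.3, -0.3]
gripper_width: 0.602
grasp_force: 0.0
t 10.18 p [0.5274 0.1713 0.1701] q [ 5.000e-04 -1.604e-01  9.871e-01 -0.000e+00] F [-0.   1.3 -0.3] w 0.602 g 0.0
bottle 0.93 [187. 262.] [0.52696349 0.17592746 0.025     ]
nest 0.63 [188. 261.] [0.52827519 0.17492129 0.025     ]
push_post 0.64 [109. 256.] [0.45765247 0.14689807 0.061     ]
cap 821 [0.52529847 0.17075098 0.10429822] [0.52665598 0.17125459 0.10165098]
```

View pics/w7.png

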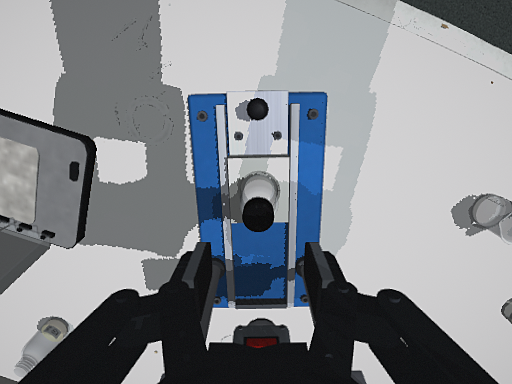

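The bottle stands seated: cap at (214,258) with its top measured at 104 mm. Post top is at (109,257). Pinching the post next.

```bash
python3 -m crank '[[0.6,0.04,0,0,0,0,0],[0.6,0.035,0,0.02,0,0,0],[0.6,0,0,0.05,0,0,0],[0.6,0,0,0.05,0,0,0],[0.1,0,0,0,0,0,0]]' | sed -n '2p;4p';python3 -m crank '[[0.1,0,0,0,0,0,0],[0.1,0,0,0,0,0,0],[0.1,0,0,0,0,0,0],[0.1,0,0,0,0,0,0]]'
```

```text
tool_pos: [0.4524, 0.147, 0.0439]
contact_force: [-0.2, -0.7, 0.3]
time: 11.5
tool_pos: [0.4559, 0.1472, 0.0482]
tool_rot: [-0.0, -0.16, 0.987, -0.0]
contact_force: [-1.2, -4.1, -4.6]
gripper_width: 0.186
grasp_force: 58.8
```

```bash
python3 -m crank '[[0.1,-0.01,0,0,0,0,0],[0.1,-0.02,0,0,0,0,0],[0.1,-0.02,0.0005,0,0,0,0],[0.1,-0.02,0.0005,0,0,0,0],[0.1,-0.015,0.0005,0,0,0,0]]' | sed -n '2p;4p';python3 -m crank '[[0.1,-0.01,0,0,0,0,0],[0.1,-0.004,0,0,0,0,0],[0.1,-0.002,0,0,0,0,0],[0.1,0,0,0,0,0,0]]'
```

```text
tool_pos: [0.5373, 0.176, 0.0482]
contact_force: [-1.0, -4.4, -1.1]
time: 12.62
tool_pos: [0.5467, 0.1793, 0.0481]
tool_rot: [-0.008, -0.161, 0.987, -0.001]
contact_force: [-20.4, -10.8, 14.9]
gripper_width: 0.183
grasp_force: 61.2
```

```bash
python3 -m crank '[[0.1,-0.003,0,0,0,0,0],[0.1,0,0,0,0,0,0]]'; python3 - <<'E'
from h import *
st()
for c in("top","side"):
    p=manip.camera_params(c); im,d=manip.grab_frame(c)
    for n,z in(("nest",.025),("push_post",.061),("bottle",.025),("crank_grip",.268)):
        for m in manip.mark_of(c,n)[:3]:
            r,k=m["centre"]; X=at_z(p,r,k,z)
            if abs(X[1]-.2)<.15:print(c,n,round(m["conf"],2),np.round([r,k]),X)
E
```

```text
time: 12.88
tool_pos: [0.5468, 0.1794, 0.0481]
tool_rot: [-0.012, -0.161, 0.987, -0.002]
contact_force: [-30.7, -14.3, 24.5]
gripper_width: 0.185
grasp_force: 62.2
t 12.88 p [0.5468 0.1794 0.0481] q [-0.0116 -0.1609  0.9869 -0.0019] F [-30.7 -14.3  24.5] w 0.185 g 62.2
side nest 0.82 [185. 235.] [0.62178974 0.20777571 0.025     ]
side push_post 0.56 [188. 220.] [0.55339538 0.18298143 0.061     ]
side bottle 0.62 [185. 234.] [0.6172111  0.21059053 0.025     ]
```

```bash
python3 -m crank '[[0.1,0.0045,0,0,0,0,0],[0.1,0.001,0,0,0,0,0],[0.6,0,0,0,0,0,0],[0.6,0,0,0,0,0,0],[0.6,0.02,0,0,0,0,0]]' | sed -n '2p;4p';python3 -m crank '[[0.6,0.03,0,-0.03,0,0,0],[0.6,0.03,0,-0.05,0,0,0],[0.6,0,0,-0.06,0,0,0],[0.6,0,0,-0.06,0,0,0],[0.6,0,0,-0.06,0,0,0]]' | sed -n '2p;4p';python3 -m crank '[[0.6,0,0,-0.06,0,0,0],[0.6,0,0,0,0,0,0]]' | sed -n '2p;4p'
python3 - <<'E'
from h import *
s=st(); p=manip.camera_params("wrist"); im,d=manip.grab_frame("wrist"); save(im,"w8.png")
for n,z in(("nest",.025),("push_post",.061),("bottle",.025),("crank_grip",.268),("clamp",0),("tab_tip",.149)):
    for m in manip.mark_of("wrist",n)[:1]:
        r,k=m["centre"]; X=at_z(p,r,k,z); print(n,round(m["conf"],2),np.round([r,k]),X)
rr,cc=np.nonzero(d>.02); P=np.array([at_d(p,a,b,d[a,b]) for a,b in zip(rr,cc)])
k=(P[:,2]>.272)&(P[:,2]<.29)&(np.hypot(P[:,0]-.622,P[:,1]-.207)<.06);
if k.sum(): print("grip",k.sum(),np.median(P[k],0),(P[k].min(0)+P[k].max(0))/2,P[k][:,2].max())
E
```

```text
tool_pos: [0.532, 0.1745, 0.0495]
contact_force: [-0.1, -0.1, 0.4]
tool_pos: [0.4733, 0.1552, 0.3111]
contact_force: [2.2, 1.3, 0.3]
tool_pos: [0.4754, 0.1556, 0.3763]
contact_force: [0.1, -0.4, -0.1]
t 14.88 p [0.4754 0.1556 0.3763] q [ 7.200e-03 -1.607e-01  9.870e-01  4.000e-04] F [ 0.1 -0.4 -0.1] w 0.599 g 0.0
nest 0.73 [230. 260.] [0.61959824 0.20727888 0.025     ]
push_post 0.75 [194. 259.] [0.54338297 0.17968296 0.061     ]
bottle 0.87 [229. 259.] [0.61840267 0.20571677 0.025     ]
crank_grip 0.79 [314. 277.] [0.59028058 0.21490855 0.268     ]
clamp 0.7 [226. 260.] [0.62482544 0.20897529 0.        ]
tab_tip 0.53 [251. 260.] [0.59228805 0.19754187 0.149     ]
grip 240 [0.58210016 0.21075013 0.27951949] [0.58467433 0.21171591 0.27706771] 0.2821316062853124
```

View pics/w8.png

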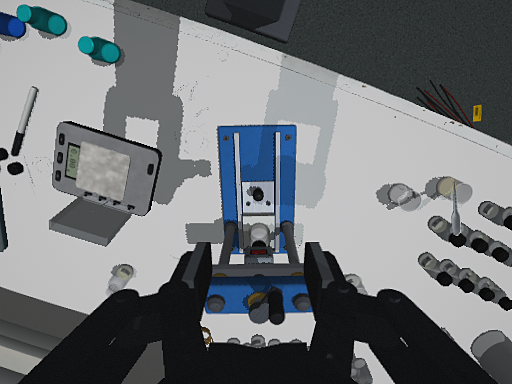

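Grip is at (305,277) and the red tab is flush at (251,260). The bottle is under the foot and the shuttle is home. Moving above the grip.

```bash
python3 -m crank '[[0.6,-0.05,0.009,0,0,0,0],[0.6,-0.05,0.01,0.02,0,0,0],[0.6,-0.025,0,0.03,0,0,0],[0.6,0,0,0,0,0,0],[0.6,0,0,0,0,0,0]]' | sed -n '2p;4p'
cat > g.py <<'E'
from h import *
A=np.array([.621,.2065])
s=st(); p=manip.camera_params("wrist"); im,d=manip.grab_frame("wrist"); T=rot(s["tool_rot"])
import sys; save(im,sys.argv[1])
for m in manip.mark_of("wrist","crank_grip")[:1]:
    r,k=m["centre"]; X=at_z(p,r,k,.2676); print("mark",round(m["conf"],2),np.round([r,k]),X,T.inv().apply(X-s["tool_pos"]))
rr,cc=np.nonzero(d>.02); P=np.array([at_d(p,a,b,d[a,b]) for a,b in zip(rr,cc)])
k=(P[:,2]>.272)&(P[:,2]<.287)&(np.hypot(P[:,0]-A[0],P[:,1]-A[1])<.06)
if k.sum():
    Q=P[k]; print("top",k.sum(),np.median(Q,0),(Q.min(0)+Q.max(0))/2, T.inv().apply(np.median(Q,0)-s["tool_pos"]))
v=[proj(p,[A[0]+x,A[1]+y,.145]) for x,y in((-.027,-.0095),(-.04,-.013))]; print("tab px exp",np.round(v))
hsv=cv2.cvtColor(im,cv2.COLOR_RGB2HSV); red=((hsv[...,0]<8)|(hsv[...,0]>172))&(hsv[...,1]>150)&(hsv[...,2]>60)
r0,c0=map(int,v[0]); w=np.zeros_like(red); w[max(r0-40,0):r0+40,max(c0-40,0):c0+40]=1; y,x=np.nonzero(red&w); print("red",len(y),[y.min(),y.max(),x.min(),x.max()] if len(y) else "")
E
python3 g.py w9.png
```

```text
tool_pos: [0.5853, 0.2123, 0.3182]
contact_force: [-0.2, -0.8, 0.4]
t 15.85 p [0.5853 0.2123 0.3182] q [-4.000e-04 -1.604e-01  9.871e-01 -0.000e+00] F [-0.2 -0.8  0.4] w 0.6 g 0.0
mark 0.94 [232. 256.] [0.58830388 0.21254081 0.2676    ] [-0.00300475 -0.00069533  0.05056212]
top 553 [0.58351237 0.21110679 0.28006591] [0.58484022 0.21190421 0.27724744] [ 0.00200315 -0.00053747  0.03809978]
tab px exp [[181. 242.]
 [169. 242.]]
red 33 [np.int64(181), np.int64(183), np.int64(232), np.int64(249)]
```

View pics/w9.png

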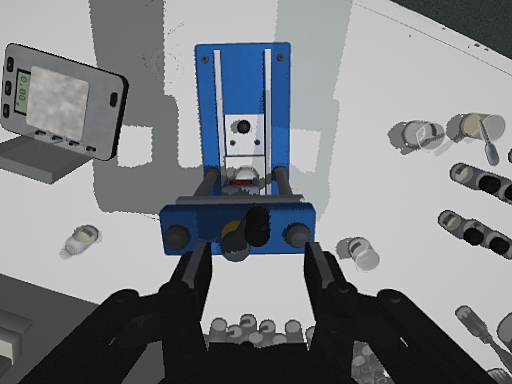

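Grip is right below the jaws at (232,256). The red tab is a thin flush strip at rows 181-183, cols 232-249. Pinching the grip.

```bash
python3 -m crank '[[0.6,-0.0015,-0.0005,0.025,0,0,0],[0.6,0,0,0.025,0,0,0],[0.6,0,0,0,0,0,0],[0.1,0,0,0,0,0,0],[0.1,0,0,0,0,0,0]]' | sed -n '2p;4p';python3 -m crank '[[0.1,0,0,0,0,0,0],[0.1,0,0,0,0,0,0],[0.1,0,0,0,0,0,0]]'; python3 - <<'E'
import numpy as np
from h import *
s=st(); T=rot(s["tool_rot"])
r=T.inv().apply(s["tool_pos"]-np.array([.621,.2065,.268])); print(r, np.degrees(np.arctan2(r[1],r[0])),np.hypot(*r[:2]))
f0=28.6
f=f0+np.arange(0,391,30); q=.034*np.c_[np.cos(np.radians(f)),np.sin(np.radians(f))]
for a,b in zip(f,np.diff(q,axis=0)): print(a,np.round(b,4))
E
```

```text
tool_pos: [0.588, 0.2125, 0.2704]
contact_force: [-0.6, 1.9, 5.6]
time: 16.95
tool_pos: [0.5879, 0.2126, 0.2705]
tool_rot: [0.002, -0.16, 0.987, 0.0]
contact_force: [-1.6, -0.5, 6.1]
gripper_width: 0.168
grasp_force: 58.6
t 16.95 p [0.5879 0.2126 0.2705] q [ 1.500e-03 -1.604e-01  9.870e-01  1.000e-04] F [-1.6 -0.5  6.1] w 0.168 g 58.6
[ 0.02940989  0.01626402 -0.00259538] 28.9431212349849 0.033607435323003906
28.6 [-0.0121  0.0127]
58.6 [-0.0169  0.005 ]
88.6 [-0.0171 -0.0041]
118.6 [-0.0127 -0.0121]
148.6 [-0.005  -0.0169]
178.6 [ 0.0041 -0.0171]
208.6 [ 0.0121 -0.0127]
238.6 [ 0.0169 -0.005 ]
268.6 [0.0171 0.0041]
298.6 [0.0127 0.0121]
328.6 [0.005  0.0169]
358.6 [-0.0041  0.0171]
388.6 [-0.0121  0.0127]
```

```bash
python3 -m crank '[[0.1,-0.0121,0.0127,0.0004,0,0,0],[0.1,-0.0169,0.005,0.0004,0,0,0],[0.1,-0.0171,-0.0041,0.0004,0,0,0],[0.1,0,0,0,0,0,0]]'
cat > c.py <<'E'
from h import *
import sys
A=np.array([.621,.2065])
s=st(); p=manip.camera_params("wrist"); im,d=manip.grab_frame("wrist"); T=rot(s["tool_rot"])
r=T.inv().apply(s["tool_pos"]-np.array([*A,.268])); print("phi",np.degrees(np.arctan2(r[1],r[0]))%360,"r",np.hypot(*r[:2]),"z",s["tool_pos"][2],"Ftool",np.round(T.inv().apply(s["contact_force"]),1))
v=[proj(p,[A[0]+x,A[1]+y,z]) for x,y,z in((-.0255,-.009,.145),(-.0385,-.0135,.145))]; print("exp in/out",np.round(v).tolist())
hsv=cv2.cvtColor(im,cv2.COLOR_RGB2HSV); red=((hsv[...,0]<8)|(hsv[...,0]>172))&(hsv[...,1]>150)&(hsv[...,2]>60)
r0,c0=map(int,v[0]); w=np.zeros_like(red); w[max(r0-45,0):r0+45,max(c0-45,0):c0+45]=1; y,x=np.nonzero(red&w); print("red",len(y),[int(q) for q in(y.min(),y.max(),x.min(),x.max())] if len(y) else "")
if len(sys.argv)>1: save(im,sys.argv[1])
E
python3 c.py
```

```text
time: 17.45
tool_pos: [0.6288, 0.2388, 0.2692]
tool_rot: [0.002, -0.16, 0.987, -0.001]
contact_force: [0.5, -3.5, 5.7]
gripper_width: 0.171
grasp_force: 59.1
t 17.45 p [0.6288 0.2388 0.2692] q [ 0.002  -0.1599  0.9871 -0.0013] F [ 0.5 -3.5  5.7] w 0.171 g 59.1
phi 121.979215481405 r 0.033269312110682396 z 0.2692447596914231 Ftool [ 0.6 -3.5 -5.7]
exp in/out [[143.0, 225.0], [127.0, 224.0]]
red 43 [141, 142, 212, 234]
```

Works well. Continuing to 268°, in view of contact being expected about one turn in.

```bash
python3 -m crank '[[0.1,-0.0127,-0.0121,0.0004,0,0,0],[0.1,-0.005,-0.0169,0.0004,0,0,0],[0.1,0.0041,-0.0171,0.0004,0,0,0],[0.1,0,0,0,0,0,0]]'|sed -n '1p;4p'; python3 c.py;  python3 -m crank '[[0.1,0.0121,-0.0127,0.0004,0,0,0],[0.1,0.0169,-0.005,0.0004,0,0,0],[0.1,0,0,0,0,0,0]]'|sed -n '1p;4p'; python3 c.py
```

```text
time: 18.0
contact_force: [-2.1, -1.5, 7.3]
t 18.0 p [0.6548 0.1996 0.268 ] q [ 8.000e-04 -1.598e-01  9.871e-01 -1.000e-04] F [-2.1 -1.5  7.3] w 0.168 g 59.2
phi 210.0114911319154 r 0.03451435546492112 z 0.2680382371449555 Ftool [ 2.5 -0.8 -7.3]
exp in/out [[129.0, 277.0], [112.0, 278.0]]
red 31 [126, 128, 266, 288]
time: 18.42
contact_force: [-0.4, -1.4, 6.4]
t 18.43 p [0.6324 0.1735 0.2672] q [ 1.200e-03 -1.600e-01  9.871e-01 -4.000e-04] F [-0.4 -1.4  6.4] w 0.166 g 59.4
phi 269.3282747544324 r 0.03494784493134345 z 0.2671918567950773 Ftool [ 0.8 -1.2 -6.4]
exp in/out [[163.0, 297.0], [148.0, 298.0]]
red 50 [160, 163, 286, 307]
```

```bash
python3 -m crank '[[0.1,0.0171,0.0041,0.0004,0,0,0],[0.1,0.0127,0.0121,0.0004,0,0,0],[0.1,0.005,0.0169,0.0004,0,0,0],[0.1,0,0,0,0,0,0]]'|sed -n '1p;4p'; python3 c.py;  python3 -m crank '[[0.1,-0.0041,0.0171,0.0004,0,0,0],[0.1,-0.0121,0.0127,0.0004,0,0,0],[0.1,0,0,0,0,0,0]]'|sed -n '1p;4p'; python3 c.py
```

```text
time: 18.98
contact_force: [-2.9, 1.4, 9.1]
t 18.98 p [0.5887 0.1956 0.2659] q [ 1.100e-03 -1.609e-01  9.870e-01  5.000e-04] F [-2.9  1.4  9.1] w 0.166 g 59.5
phi 359.814325993469 r 0.034078985076966745 z 0.2658893375852472 Ftool [ 2.3  2.3 -9.1]
exp in/out [[201.0, 257.0], [186.0, 257.0]]
red 66 [197, 200, 246, 266]
time: 19.4
contact_force: [2.0, -0.2, 5.1]
t 19.4 p [0.5963 0.2288 0.2651] q [ 2.400e-03 -1.607e-01  9.870e-01  1.000e-04] F [ 2.  -0.2  5.1] w 0.17 g 59.4
phi 60.59774786243218 r 0.03328462519229311 z 0.26508731163846405 Ftool [-1.8 -0.9 -5.1]
exp in/out [[182.0, 224.0], [167.0, 224.0]]
red 69 [178, 181, 212, 234]
```

```bash
python3 -m crank '[[0.1,-0.0169,0.005,0.0004,0,0,0],[0.1,0,0,0,0,0,0]]'|sed -n '1p;4p'; python3 c.py | sed -n '2,$p';  python3 -m crank '[[0.1,-0.0171,-0.0041,0.0004,0,0,0],[0.1,0,0,0,0,0,0]]'|sed -n '1p;4p'; python3 c.py| sed -n '2,$p'
```

```text
time: 19.7
contact_force: [2.7, -1.0, 5.4]
phi 91.02776073206005 r 0.033119242352557025 z 0.2646847416963283 Ftool [-2.3 -1.8 -5.4]
exp in/out [[163.0, 219.0], [148.0, 218.0]]
red 48 [159, 162, 207, 229]
time: 20.0
contact_force: [0.9, -2.3, 5.8]
phi 121.49735749407385 r 0.03322183833752976 z 0.2642548211809112 Ftool [-0.2 -2.5 -5.8]
exp in/out [[144.0, 224.0], [128.0, 223.0]]
red 44 [141, 143, 212, 234]
```

```bash
python3 -m crank '[[0.1,-0.0127,-0.0121,0.0004,0,0,0],[0.1,0,0,0,0,0,0]]'|sed -n '1p;4p'; python3 c.py| sed -n '2,$p'
```

```text
time: 20.3
contact_force: [-1.2, -2.0, 7.2]
phi 151.4573111656645 r 0.03353531777391191 z 0.26381149698629697 Ftool [ 1.8 -1.6 -7.2]
exp in/out [[130.0, 238.0], [113.0, 237.0]]
red 32 [127, 128, 225, 248]
```

```bash
python3 -m crank '[[0.1,-0.005,-0.0169,0.0004,0,0,0],[0.1,0,0,0,0,0,0]]'|sed -n '1p;4p'; python3 c.py| sed -n '2,$p'
```

```text
time: 20.6
contact_force: [-1.5, -2.6, 7.4]
phi 181.05794757244703 r 0.03399950281594777 z 0.2634459649055326 Ftool [ 2.2 -2.  -7.4]
exp in/out [[125.0, 258.0], [107.0, 258.0]]
red 23 [121, 123, 246, 266]
```

```bash
python3 -m crank '[[0.1,0.0041,-0.0171,0.0004,0,0,0],[0.1,0,0,0,0,0,0]]'|sed -n '1p;4p'; python3 c.py| sed -n '2,$p'
```

```text
time: 20.9
contact_force: [-1.2, -1.0, 7.8]
phi 210.58677025596717 r 0.03447857106858558 z 0.263025981865756 Ftool [ 1.4 -0.6 -7.8]
exp in/out [[130.0, 278.0], [113.0, 278.0]]
red 30 [126, 128, 266, 288]
```

```bash
python3 -m crank '[[0.1,0.0121,-0.0127,0.0004,0,0,0],[0.1,0,0,0,0,0,0]]'|sed -n '1p;4p'; python3 c.py| sed -n '2,$p'
```

```text
time: 21.2
contact_force: [-1.0, -0.9, 7.2]
phi 239.8651453331941 r 0.03479586800788472 z 0.2625986469164264 Ftool [ 1.2 -0.6 -7.2]
exp in/out [[145.0, 293.0], [128.0, 293.0]]
red 47 [141, 142, 280, 303]
```

```bash
python3 -m crank '[[0.1,0.0169,-0.005,0.0004,0,0,0],[0.1,0,0,0,0,0,0]]'|sed -n '1p;4p'; python3 c.py w10.png| sed -n '2,$p'
```

```text
time: 21.5
contact_force: [-1.0, -0.7, 7.3]
phi 269.25952000727426 r 0.03497307476128443 z 0.26222464604509044 Ftool [ 1.1 -0.4 -7.3]
exp in/out [[165.0, 298.0], [149.0, 298.0]]
red 70 [160, 162, 285, 308]
```

```bash
python3 -m crank '[[0.1,0.0171,0.0041,0.0004,0,0,0],[0.1,0,0,0,0,0,0]]'|sed -n '1p;4p'; python3 c.py| sed -n '2,$p'
```

```text
time: 21.8
contact_force: [-1.5, -1.3, 6.8]
phi 298.79351617753474 r 0.03487160543719895 z 0.2617675399715973 Ftool [ 1.9 -0.7 -6.8]
exp in/out [[184.0, 292.0], [169.0, 293.0]]
red 84 [178, 182, 280, 302]
```

```bash
python3 -m crank '[[0.1,0.0127,0.0121,0.0004,0,0,0],[0.1,0,0,0,0,0,0]]'|sed -n '1p;4p'; python3 c.py| sed -n '2,$p'
```

```text
time: 22.1
contact_force: [-2.5, -2.0, 7.1]
phi 328.5263673418095 r 0.0345638876483024 z 0.2613704573291703 Ftool [ 3.  -1.1 -7.1]
exp in/out [[198.0, 277.0], [183.0, 278.0]]
red 95 [190, 196, 266, 287]
```

```bash
python3 -m crank '[[0.1,0.005,0.0169,0.0004,0,0,0],[0.1,0,0,0,0,0,0]]'|sed -n '1p;4p'; python3 c.py w11.png| sed -n '2,$p'
```

```text
time: 22.4
contact_force: [-2.2, 0.9, 7.0]
phi 358.90303635426284 r 0.03410376456392801 z 0.2609709707574461 Ftool [ 1.8  1.6 -7. ]
exp in/out [[203.0, 258.0], [188.0, 258.0]]
red 345 [185, 200, 246, 267]
```

The red patch jumped from about 95 to 345 px (rows 185-200), so it popped. Stopping and releasing.

```bash
python3 -m crank '[[0.6,0,0,0,0,0,0],[0.6,0,0,0,0,0,0],[0.6,0,0,-0.03,0,0,0],[0.6,0,0,-0.05,0,0,0],[0.6,0.03,0,-0.03,0,0,0]]'|sed -n '2p;4p';python3 -m crank '[[0.6,0.05,0,0,0,0,0],[0.6,0.03,0,0,0,0,0],[0.6,0,0,0,0,0,0]]'|sed -n '2p;4p'; python3 c.py w12.png
```

```text
tool_pos: [0.5611, 0.1852, 0.3704]
contact_force: [0.6, 0.4, 1.0]
tool_pos: [0.4833, 0.1596, 0.3688]
contact_force: [0.0, -0.3, -0.4]
t 23.45 p [0.4833 0.1596 0.3688] q [ 2.000e-04 -1.602e-01  9.871e-01 -0.000e+00] F [ 0.  -0.3 -0.4] w 0.601 g 0.0
phi 359.612938597414 r 0.1454106496216481 z 0.3687722375799137 Ftool [ 0.1 -0.3  0.4]
exp in/out [[251.0, 258.0], [242.0, 258.0]]
red 147 [240, 249, 250, 264]
```

View pics/w12.png

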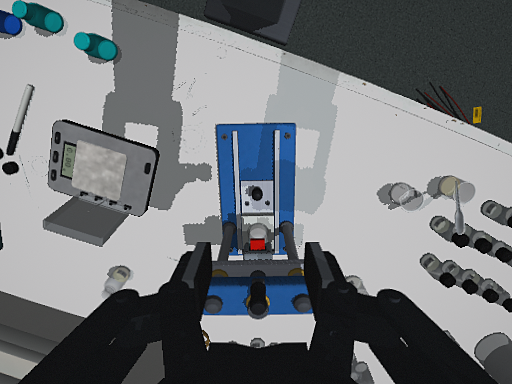

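The red tab stands out at (244,257), the bottle is clamped at (228,258), the shuttle is home and the hand is clear.

```bash
python3 -c "
from plant import manip
print(manip.job_done())"
```

```text
the job is handed in; nothing more can be done
None
```

I handed the job in at about 23.5 s: the bottle is seated in the nest and clamped, the shuttle is against its stop, and I stopped the crank within about 30° of the tab popping. The hand is clear; the hand-in returned no verdict.

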